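# Start the culture chamber, put on its double lid and take off the outer cover

## Task

Start the culture chamber by pressing its controller's three keys one at a time, the largest first, then the medium one, then the smallest, letting each come back up. Then carry the double lid as one by the inner lid's knob from the brown card to the chamber, set it down on the chamber's pot without dropping it and let go, so that the inner lid sits fully home with the cover still on it. Last, grip the cover, lift it alone straight up, and finish while still holding it level about a hand's breadth above the inner lid, which must stay undisturbed in its seat; leave everything else on the bench where it is.

Things in the scene. Friction and masses are not known exactly. Their poses are not given: they have to be found in the camera images.
- inner_lid: grey plastic inner lid, 0.2 kg. Origin at the centre of its underside, z up. A tapered plug (74 mm across at the bottom, 90 at z = 14 mm) carries a plate 116 mm across, z = 14 to 22 mm, with a knob in the middle. It starts on the brown card with the cover loose on top, so only the knob shows. Seated on the chamber, its origin is 61 mm above the chamber's.
- knob (a point): centre of the top of the inner lid's knob: plain upright cylinder, 24 mm in diameter, its top at z = 70 mm of the inner lid. It sticks up through the cover's hole between the two lugs; fingers reach it between them, closing along the cover's y. Lifting it brings the cover along; nothing fastens the two lids.
- cover: bare metal outer cover, 0.15 kg: flat ring 134 mm across, z = 7 to 11 mm, with a 36 mm hole round the knob and a skirt below it to z = 0. Origin at the centre of the skirt's lower edge, z up. The ring rests on the inner lid's plate; the cover's origin is then 15 mm above the inner lid's (3 to 5 mm play sideways). Two lugs stand on it.
- lugs (a point): point midway between the tops of the cover's two lugs: upright plates at -x and +x of the cover, 5 mm thick in x, 34 mm wide in y, z = 11 to 45 mm of the cover; outer faces 62 mm apart, inner 52 mm. Grip them together from above, across the outer faces (along the cover's x); the knob, 10 mm taller, then stands between the fingers.
- chamber: culture chamber, fixed: white square base 150 x 150 x 40 mm with an open steel pot on it. Origin at the centre of the underside, z up. The pot's rim is at z = 75 mm, 114 mm across outside and 100 mm inside. The inner lid's plug goes into the pot (about 5 mm play sideways) and its plate rests on the rim.
- controller: white control box, fixed, 120 x 200 x 30 mm (x, y, z), dark display strip along its +x edge, three round grey keys in a row along y on its top. Origin at the centre of the underside.
- mat: sheet of brown card, fixed, 170 x 170 x 3 mm, on which the two lids stand at the start. Origin at the centre of its underside.
- key_large_top (a point): centre of the top face of the large key, a grey disc 36 mm across at the -y end of the row, 60 mm from the next key; it stands 10 mm proud of a black collar 52 mm across. The point moves with the key.
- key_large (a joint): travel of the large key: 0 up, 0.006 m fully down; counts as pressed beyond 0.004 m. A spring returns it; it starts to move at 1.5 N and is fully down at 5 N.
- key_medium_top (a point): centre of the top face of the medium key, a grey disc 25 mm across at the +y end of the row, 60 mm from the next key; it stands 10 mm proud of a black collar 41 mm across. The point moves with the key.
- key_medium (a joint): travel of the medium key: 0 up, 0.006 m fully down; counts as pressed beyond 0.004 m. A spring returns it; it starts to move at 1.5 N and is fully down at 5 N.
- key_small_top (a point): centre of the top face of the small key, a grey disc 16 mm across in the middle of the row, 60 mm from the next key; it stands 10 mm proud of a black collar 32 mm across. The point moves with the key.
- key_small (a joint): travel of the small key: 0 up, 0.006 m fully down; counts as pressed beyond 0.004 m. A spring returns it; it starts to move at 1.5 N and is fully down at 5 N.
- beaker: bystander: glass beaker, 60 mm across the rim, 70 mm tall; loose, origin at the centre of its underside
- dish: bystander: closed white dish, 60 mm across, 24 mm tall; loose, origin at the centre of its underside
- jar: bystander: amber jar, 50 mm across, 65 mm tall; loose, origin at the centre of its underside
- slide_box: bystander: white paper box for slides, 80 x 55 x 30 mm; loose, origin at the centre of its underside
- marker: bystander: black marker pen lying on the bench, 12 x 130 x 12 mm, long axis y; loose, origin at the centre of its underside
- reagent: bystander: white bottle, 72 mm across, 150 mm tall; loose, origin at the centre of its underside
- tip_box: bystander: blue plastic box, 60 x 90 x 50 mm; loose, origin at the centre of its underside
Not all that is in view belongs to the job. Several things have the shape of the cover; the one meant has the colours described above.

How it is judged:
By the outcome, as a careful person would: the job done as asked, in the order asked, and still so for the second after the job is handed in, while the arm keeps its last pose, push and grip.
It also fails if it takes over 72 s, if anything falls off the work surface, if the arm or the gripper's body presses on something with over 40 N, if the wrist force passes 120 N, or if a joint passes its speed limit or range.

## Robot

A 6-joint arm with a two-finger parallel gripper is mounted at the origin on the work surface. World frame = base frame: x ahead of the robot, y to its left, z up, the work surface at z = 0. Lengths are in m, angles in rad, forces in N, time in s.
With the tool pointing down it reaches from about 0.25 to 0.775 m from the base axis. Payload 4 kg.
Tool frame: the origin (TCP) lies at the very end of the fingers, on their centre line; the grasp point (between the pads) lies 19 mm behind it; z points along the fingers, y is the line along which they close (so a half turn about z gives the same grasp; the last joint's range is limited). The gripper opens to 94 mm and grips with 3 to 60 N. Pads are 16 mm wide; open, the fingers measure 119 mm over their backs; the gripper's body (75 mm by 177 mm) begins 78 mm behind the grasp point.
Start: joints at [-1.337, 0.087, 1.371, -0, 1.684, -0.103], TCP at [0.182, -0.519, 0.206] pointing down, gripper open.
Joint ranges: [-3.1, 3.1], [-0.76, 2.03], [0.27, 2.55], [-1.08, 4.22], [0.17, 2.65], [-2.57, 2.57]. Speed limits (rad/s): [2.79, 2.79, 3.14, 3.14, 3.14, 3.14].

## Interface

Orientations are given as a rotation vector (axis times angle).
In Python, from workcell import robot, eyes, order gives the robot as it stands.
- The arm moves only by the tool apply_moves, never from a script. Its arguments are lists of equal length, an entry for each row: "slide": the shift along the tool's x, y, z in cm, a list of three; "rotation": the turn, a rotation vector about the tool's x, y, z in rad, a list of three; "jaw": the gripper command: -1 is shut, 1 is fully open, values between are in proportion. A call has 1 to 12 rows; each row is the pose to reach, as a shift and turn from the pose commanded when the call began, along the tool's axes at that moment; what a row does not reach only later rows make up. A row lasts 1/12 s, in which the tool goes at most 41.7 mm and 7.16 degrees, less where a joint would pass 70% of its speed; a pose out of reach is approached as far as the arm can. A call with a gripper value outside its range is refused whole. The fingers move at their own pace and stop on an object; "newtons" is the grip in N (left out, the last holds). Time passes only in rows, so rows that repeat a pose let the fingers close. It gives the time, the measured TCP pose, the force, the opening and the grip force at its end, in the units of the state.
- robot.observe(): the state, without advancing time (a new reading comes with each control period).
- eyes.camera(name): name is "scene" or "top" or "wrist"; returns (picture, depth): 400x640x3 uint8, red, green, blue; 400x640 float32, m along the optical axis (not along the pixel's ray), 0 where there is no reading.
- eyes.camera_model(name): a dict with "intrinsics" (3x3 intrinsics, pixels), "dist_coeffs" ([k1, k2, p1, p2, k3] as OpenCV has them; the pictures are not rectified), "position" and "rotation" of the camera in the world; the wrist camera has in their place "mount" (4x4, takes a point from camera to tool coordinates, whose origin is the TCP and whose axes are the flange's). Camera axes: x right, y down, z forward; pixel columns grow to the right and rows downward; lengths in m; the calibration is good to about 2 mm. A picture is of the moment at which its call begins: read the wrist's pose just before it. camera_model takes no time and is no camera call.
- order.hand_in(): hands the job in; it is judged then, once.
The state is a dict: "time": time; "joint_pos": joint angles; "joint_vel": joint speeds; "joint_torque": joint torques, N m; "tcp_pos": TCP position; "tool_rot": TCP orientation; "ft_force": force on the tool from outside, world axes, zero at the start; "wrist_torque": the same for the moment, N m; "width": finger opening in m; "finger_force": force on a finger pad.
Only numpy, scipy, OpenCV 4.12 (cv2) and the standard library are available. Lean on these libraries where they do the work, as an engineer would, in place of code of your own. Each camera call takes 0.05 s, during which the arm holds its last target. There are 200 camera calls.

## Working session

There is one attempt and no reset: what is moved stays moved. The work goes in short steps, Python scripts to look and compute and a tool call to move; the robot and the scene stay as the last step left them, time stands still between calls to the robot, and variables do not carry over. Pictures are saved under pics/ and viewed, at most 10 in all, crops included, and the job is handed in when it is done.

Besides the shell and the picture viewer there is one more tool, called after "Emit:" by a JSON object that holds its "method" and its "body", one argument or row to a line. apply_moves: Moves the arm, as the interface text tells. Its arguments: {"type":"object","properties":{"slide":{"type":"array"},"rotation":{"type":"array"},"jaw":{"type":"array"},"newtons":{"type":"number"}},"required":["slide","rotation","jaw"]}

```bash
mkdir -p pics; ls
cat > h.py <<'E'
import numpy as np, cv2
from scipy.spatial.transform import Rotation as R
from workcell import robot, eyes, order
def cam(name):
    s=robot.observe(); m=eyes.camera_model(name); im,d=eyes.camera(name)
    if 'mount' in m:
        T=np.eye(4); T[:3,:3]=R.from_rotvec(s['tool_rot']).as_matrix(); T[:3,3]=s['tcp_pos']; T=T@np.array(m['mount'])
    else:
        T=np.eye(4); r=np.array(m['rotation']); T[:3,:3]=r if r.shape==(3,3) else R.from_rotvec(r).as_matrix(); T[:3,3]=m['position']
    return im,d,T,np.array(m['intrinsics']),np.array(m['dist_coeffs'])
def ray(uv,T,K,D,z):
    p=cv2.undistortPoints(np.array(uv,float).reshape(-1,1,2),K,D).reshape(-1,2)
    v=np.c_[p,np.ones(len(p))]@T[:3,:3].T
    return T[:3,3]+v*((z-T[2,3])/v[:,2])[:,None]
def proj(P,T,K,D):
    Ti=np.linalg.inv(T); return cv2.projectPoints(np.array(P,float).reshape(-1,1,3),cv2.Rodrigues(Ti[:3,:3])[0],Ti[:3,3],K,D)[0].reshape(-1,2)
def save(n,im): cv2.imwrite('pics/'+n,cv2.cvtColor(im,cv2.COLOR_RGB2BGR))
E
python3 - <<'E'
from h import *
for n in('scene','top'):
    im,d,T,K,D=cam(n); save(n+'.png',im); print(n,T.round(3),K.round(1),D); np.savez(n,im=im,d=d,T=T,K=K,D=D)
print(robot.observe())
E
```

```text
pics
scene [[-0.418  0.721 -0.552  1.308]
 [ 0.908  0.324 -0.265  0.352]
 [-0.012 -0.612 -0.791  1.203]
 [ 0.     0.     0.     1.   ]] [[483.8   0.  315.7]
 [  0.  483.8 201. ]
 [  0.    0.    1. ]] [-0.05432804  0.          0.          0.          0.        ]
top [[ 0.009 -0.999  0.05   0.466]
 [-1.    -0.009  0.009 -0.04 ]
 [-0.008 -0.05  -0.999  1.281]
 [ 0.     0.     0.     1.   ]] [[377.7   0.  315.9]
 [  0.  377.7 202.7]
 [  0.    0.    1. ]] [-0.0669095  0.         0.         0.         0.       ]
{'time': 0.1, 'joint_pos': array([-1.33710245e+00,  8.79063600e-02,  1.37207843e+00, -1.93697786e-05,
        1.68356620e+00, -1.03151340e-01]), 'joint_vel': array([ 2.68463427e-05, -1.76915279e-03, -3.64940741e-03,  8.86062710e-04,
        1.45555597e-04,  1.88986922e-04]), 'joint_torque': array([ 2.21602546e-03, -3.41252410e+01, -3.03300011e+01,  7.19713443e-02,
        3.04462470e-02, -1.00813832e-04]), 'tcp_pos': array([ 0.18163316, -0.51863954,  0.20441992]), 'tool_rot': array([-3.09521568e+00, -5.26286577e-01,  2.30669636e-04]), 'ft_force': array([ 0.09712215, -0.37693951, -0.47662346]), 'wrist_torque': array([-0.03456539,  0.00289556,  0.01538033]), 'finger_force': 0.0, 'width': 0.09416228304136628}
```

View pics/top.png

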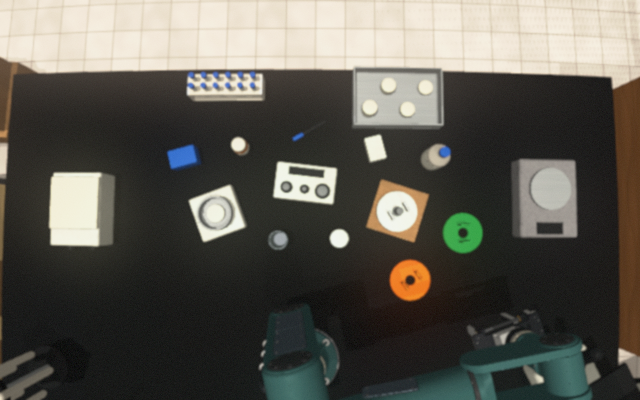

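View pics/scene.png

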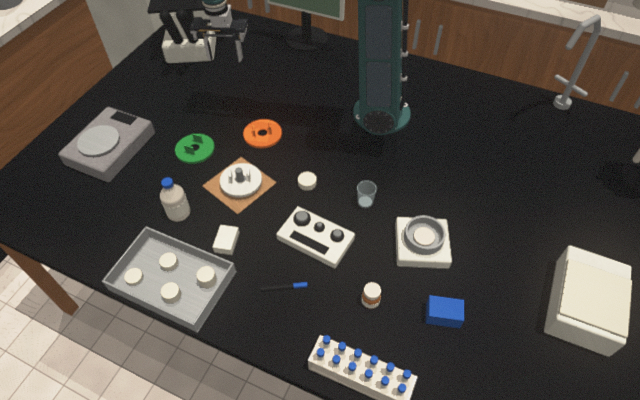

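Top view: the cover-shaped things are the metal one on the brown card (398,211), green (463,233) and orange (410,281). The one meant is at (398,211), because it is bare metal, on the card and has the grey knob. The controller is at (305,183), with its large key to the right at (322,190), and the chamber at (217,212). The scene view agrees: lid at (240,180), keys at (302,218)/(319,227)/(337,236), pot at (424,236).

```bash
cat > m.py <<'E'
from h import *
f=np.load('top.npz'); im,d,T,K,D=[f[k] for k in('im','d','T','K','D')]
c=im[150:310,350:500]; a=cv2.resize(c,None,fx=3.5,fy=3.5,interpolation=cv2.INTER_CUBIC); save('crop1.png',a)
hsv=cv2.cvtColor(im,cv2.COLOR_RGB2HSV)
white=((hsv[...,1]<60)&(hsv[...,2]>140)).astype(np.uint8)
brown=((hsv[...,0]>8)&(hsv[...,0]<22)&(hsv[...,1]>70)&(hsv[...,2]>60)).astype(np.uint8)
def rect(mask,box,z,name):
    x0,y0,x1,y1=box; m=np.zeros_like(mask); m[y0:y1,x0:x1]=mask[y0:y1,x0:x1]
    cs=cv2.findContours(m,0,1)[0]; c=max(cs,key=cv2.contourArea)
    h=cv2.convexHull(c)
    w=ray(h.reshape(-1,2),T,K,D,z)[:,:2]
    (cx,cy),(a,b),ang=cv2.minAreaRect((w*1000).astype(np.float32)); print(name,round(cx),round(cy),round(a),round(b),round(ang,1))
rect(white,(265,150,345,210),.03,'ctrl')
rect(white,(180,175,250,245),.04,'chamber')
rect(brown,(360,175,435,245),.003,'mat')
for n,uv,z in(('L',(322,190),.04),('S',(305,188),.04),('M',(287,186),.04),('pot',(216,212),.075),('knob',(397,211),.073)):print(n,ray(uv,T,K,D,z).round(3))
E
python3 m.py
```

```text
ctrl 595 9 202 122 83.9
chamber 490 300 151 151 20.9
mat 506 -305 181 181 72.5
L [[ 0.569 -0.049  0.04 ]]
S [[0.576 0.007 0.04 ]]
M [[0.582 0.067 0.04 ]]
pot [[0.493 0.292 0.075]]
knob [[ 0.501 -0.289  0.073]]
```

View pics/crop1.png

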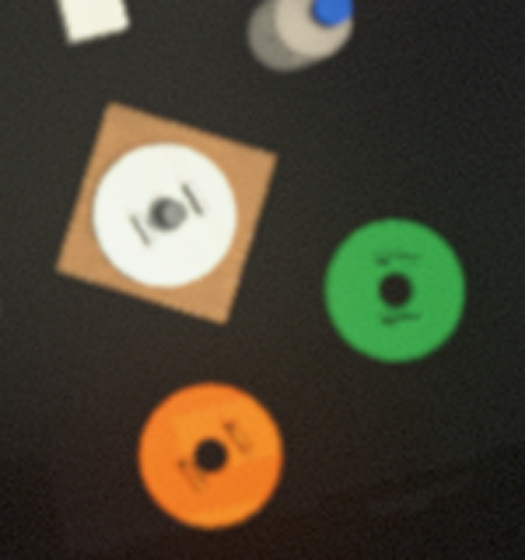

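The crop confirms that the metal cover with the grey knob is on the brown card, with its lugs running lower-left to upper-right.

```bash
cat > go.py <<'E'
import sys
from h import *
def go(x,y,z,yaw):
    s=robot.observe(); Rc=R.from_rotvec(s['tool_rot']); Rt=R.from_euler('z',yaw)*R.from_euler('x',np.pi)
    print('slide',(Rc.inv().apply(np.array([x,y,z])-s['tcp_pos'])*100).round(2),'rot',(Rc.inv()*Rt).as_rotvec().round(3))
if __name__=='__main__':
    go(*map(float,sys.argv[1:]))
E
python3 -c "
from h import *
m=eyes.camera_model('wrist');print(np.array(m['mount']).round(3),m['intrinsics'])"
python3 go.py .575 -.04 .24 0
```

```text
[[-0.001 -0.961 -0.276  0.081]
 [ 1.    -0.001  0.    -0.   ]
 [-0.001 -0.276  0.961 -0.18 ]
 [ 0.     0.     0.     1.   ]] [[278.61515016   0.         326.21882012]
 [  0.         278.61515016 195.69139096]
 [  0.           0.           1.        ]]
slide [ 52.95 -32.18  -3.49] rot [-0.002  0.     0.337]
```

```bash
python3 go.py .59 .01 .22 0
```

```text
slide [ 56.01 -36.4   -1.48] rot [-0.002  0.     0.337]
```

Emit:
{"method": "apply_moves", "body": {
  "slide": [
    [56, -36.4, -1.5],
    [56, -36.4, -1.5],
    [56, -36.4, -1.5],
    [56, -36.4, -1.5],
    [56, -36.4, -1.5],
    [56, -36.4, -1.5],
    [56, -36.4, -1.5],
    [56, -36.4, -1.5],
    [56, -36.4, -1.5],
    [56, -36.4, -1.5],
    [56, -36.4, -1.5],
    [56, -36.4, -1.5]
  ],
  "rotation": [
    [0, 0, 0.337],
    [0, 0, 0.337],
    [0, 0, 0.337],
    [0, 0, 0.337],
    [0, 0, 0.337],
    [0, 0, 0.337],
    [0, 0, 0.337],
    [0, 0, 0.337],
    [0, 0, 0.337],
    [0, 0, 0.337],
    [0, 0, 0.337],
    [0, 0, 0.337]
  ],
  "jaw": [-1, -1, -1, -1, -1, -1, -1, -1, -1, -1, -1, -1],
  "newtons": 20
}}

```text
time: 1.1
tcp_pos: [0.4863, -0.1236, 0.2163]
tool_rot: [3.141, -0.0, -0.001]
ft_force: [-0.1, -0.6, -1.1]
width: 0.017
finger_force: 0.0
```

```bash
python3 go.py .59 .01 .22 0
```

```text
slide [ 10.37 -13.36  -0.37] rot [ 0.  0. -0.]
```

Emit:
{"method": "apply_moves", "body": {
  "slide": [
    [9.5, -12.5, 0],
    [9.5, -12.5, 0],
    [9.5, -12.5, 0],
    [9.5, -12.5, 0],
    [9.5, -12.5, 0],
    [9.5, -12.5, 0],
    [9.5, -12.5, 0]
  ],
  "rotation": [
    [0, 0, 0],
    [0, 0, 0],
    [0, 0, 0],
    [0, 0, 0],
    [0, 0, 0],
    [0, 0, 0],
    [0, 0, 0]
  ],
  "jaw": [-1, -1, -1, -1, -1, -1, -1]
}}

```text
time: 1.68
tcp_pos: [0.5801, -0.0011, 0.216]
tool_rot: [3.141, -0.0, -0.003]
ft_force: [0.3, -0.7, -0.9]
width: 0.0005
finger_force: 0.0
```

Run:
```python
from h import *
im,d,T,K,D=cam('wrist'); save('w1.png',im); np.savez('w1',im=im,d=d,T=T,K=K,D=D)
print(robot.observe()['tcp_pos'],proj([[.569,-.049,.04],[.576,.007,.04],[.582,.067,.04]],T,K,D).round())
```

```text
[ 0.58001441 -0.00167938  0.21639063] [[363. 188.]
 [320. 183.]
 [274. 179.]]
```

View pics/w1.png

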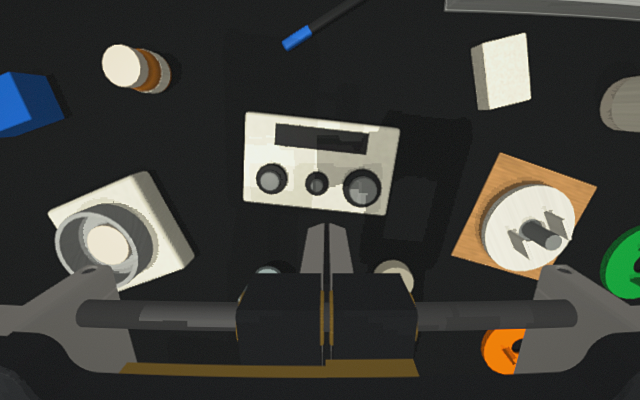

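The wrist view shows the controller with its large key at (362,187), small at (317,182) and medium at (270,179). The pot is at (105,243), and the lid's knob at (543,233) stands between lugs at (522,243) and (556,222).

Run:
```python
from h import *
f=np.load('w1.npz'); im,d,T,K,D=[f[k] for k in('im','d','T','K','D')]
g=cv2.cvtColor(im,cv2.COLOR_RGB2GRAY); hsv=cv2.cvtColor(im,cv2.COLOR_RGB2HSV)
def zat(u,v):
    p=cv2.undistortPoints(np.array([[[u,v]]],float),K,D)[0,0]; z=np.median(d[v-1:v+2,u-1:u+2]); return (T[:3,:3]@[p[0]*z,p[1]*z,z]+T[:3,3]).round(4)
for n,(u,v),r in(('L',(363,188),24),('S',(317,182),14),('M',(270,179),19)):
    # dark collar -> outer contour; key disc inside
    p=g[v-r:v+r,u-r:u+r]; print(n,zat(u,v),p.min(),g[v,u])
    m=((g<75)).astype(np.uint8); q=np.zeros_like(m); cv2.circle(q,(u,v),r,1,-1); m&=q
    # filled collar from contour
    c=max(cv2.findContours(m,0,1)[0],key=cv2.contourArea); e=cv2.fitEllipse(cv2.convexHull(c)); print(' collar',np.round(e[0],1),np.round(e[1],1),ray(e[0],T,K,D,.031).round(4))
    k=((g>=75)).astype(np.uint8)&q; n2,l,s,ce=cv2.connectedComponentsWithStats(k); j=l[v,u]; print(' key',s[j],ce[j].round(1),ray(ce[j],T,K,D,.041).round(4) if j else '')
for u,v in((250,160),(370,212),(543,233)):print(zat(u,v))
```

```text
L [ 0.5727 -0.0477  0.0525] 20 97
 collar [361.5 187.7] [37.8 38.1] [[ 0.5676 -0.0487  0.031 ]]
 key [349 178  28  27 570] [362.6 190.6] [[ 0.5662 -0.0489  0.041 ]]
S [0.5805 0.0107 0.0522] 23 99
 collar [316.7 182.9] [22.4 23.1] [[0.5742 0.0119 0.031 ]]
 key [310 180  13  12 106] [316.1 185.6] [[0.573  0.0123 0.041 ]]
M [0.5844 0.0701 0.0517] 21 153
 collar [271.3 178.3] [29.9 30.2] [[0.5808 0.0726 0.031 ]]
 key [260 172  19  19 289] [269.1 180.9] [[0.5795 0.0736 0.041 ]]
[0.6053 0.0996 0.03  ]
[ 0.5323 -0.0618  0.0297]
[ 0.5128 -0.2904  0.0616]
```

Emit:
{"method": "apply_moves", "body": {
  "slide": [
    [-1, 4.55, 5],
    [-1, 4.55, 15],
    [-1, 4.55, 15],
    [-1, 4.55, 15],
    [-1, 4.55, 15],
    [-1, 4.55, 15],
    [-1, 4.55, 15]
  ],
  "rotation": [
    [0, 0, 0],
    [0, 0, 0],
    [0, 0, 0],
    [0, 0, 0],
    [0, 0, 0],
    [0, 0, 0],
    [0, 0, 0]
  ],
  "jaw": [-1, -1, -1, -1, -1, -1, -1]
}}

```text
time: 2.32
tcp_pos: [0.572, -0.0472, 0.0695]
tool_rot: [3.141, -0.003, 0.006]
ft_force: [-0.3, 0.1, 0.3]
width: 0.0004
finger_force: 0.0
```

Emit:
{"method": "apply_moves", "body": {
  "slide": [
    [0, 0, 1],
    [0, 0, 1.8],
    [0, 0, 2.1],
    [0, 0, 2.3],
    [0, 0, 2.4],
    [0, 0, 2.4]
  ],
  "rotation": [
    [0, 0, 0],
    [0, 0, 0],
    [0, 0, 0],
    [0, 0, 0],
    [0, 0, 0],
    [0, 0, 0]
  ],
  "jaw": [-1, -1, -1, -1, -1, -1]
}}

```text
time: 2.82
tcp_pos: [0.5727, -0.0464, 0.0462]
tool_rot: [3.14, 0.0, 0.008]
ft_force: [-1.7, -0.2, 9.0]
width: 0.0002
finger_force: 4.9
```

Emit:
{"method": "apply_moves", "body": {
  "slide": [
    [0, 0, -2.5],
    [0, 0, -3],
    [1, -4, -3],
    [1, -8, -3],
    [1, -11.7, -3],
    [1, -11.7, -3],
    [1, -11.7, -3],
    [1, -11.7, -2.5]
  ],
  "rotation": [
    [0, 0, 0],
    [0, 0, 0],
    [0, 0, 0],
    [0, 0, 0],
    [0, 0, 0],
    [0, 0, 0],
    [0, 0, 0],
    [0, 0, 0]
  ],
  "jaw": [-1, -1, -1, -1, -1, -1, -1, -1]
}}

```text
time: 3.48
tcp_pos: [0.5813, 0.0707, 0.0683]
tool_rot: [3.141, 0.001, 0.003]
ft_force: [0.1, 0.9, 1.1]
width: 0.0003
finger_force: 0.0
```

Emit:
{"method": "apply_moves", "body": {
  "slide": [
    [0.1, 0, 1],
    [0.1, 0, 1.7],
    [0.1, 0, 2],
    [0.1, 0, 2.2],
    [0.1, 0, 2.3],
    [0.1, 0, 2.3]
  ],
  "rotation": [
    [0, 0, 0],
    [0, 0, 0],
    [0, 0, 0],
    [0, 0, 0],
    [0, 0, 0],
    [0, 0, 0]
  ],
  "jaw": [-1, -1, -1, -1, -1, -1]
}}

```text
time: 3.98
tcp_pos: [0.5818, 0.0696, 0.0462]
tool_rot: [3.141, -0.003, 0.001]
ft_force: [-3.0, -1.3, 8.4]
width: 0.0005
finger_force: 4.1
```

Down. Up, then over to the small key at (.576, .0117).

Emit:
{"method": "apply_moves", "body": {
  "slide": [
    [0, 0, -2.5],
    [0, 0, -3],
    [-0.6, 4, -3],
    [-0.6, 5.85, -3],
    [-0.6, 5.85, -3],
    [-0.6, 5.85, -3],
    [-0.6, 5.85, -2.4]
  ],
  "rotation": [
    [0, 0, 0],
    [0, 0, 0],
    [0, 0, 0],
    [0, 0, 0],
    [0, 0, 0],
    [0, 0, 0],
    [0, 0, 0]
  ],
  "jaw": [-1, -1, -1, -1, -1, -1, -1]
}}

```text
time: 4.57
tcp_pos: [0.5764, 0.0125, 0.0692]
tool_rot: [-3.141, 0.001, -0.003]
ft_force: [-0.0, -0.1, 0.2]
width: 0.0003
finger_force: 0.0
```

Emit:
{"method": "apply_moves", "body": {
  "slide": [
    [0, 0, 1],
    [0, 0, 1.8],
    [0, 0, 2.1],
    [0, 0, 2.3],
    [0, 0, 2.4],
    [0, 0, 2.4]
  ],
  "rotation": [
    [0, 0, 0],
    [0, 0, 0],
    [0, 0, 0],
    [0, 0, 0],
    [0, 0, 0],
    [0, 0, 0]
  ],
  "jaw": [-1, -1, -1, -1, -1, -1]
}}

```text
time: 5.07
tcp_pos: [0.5756, 0.0132, 0.0462]
tool_rot: [-3.141, -0.001, 0.0]
ft_force: [-2.9, 1.1, 8.8]
width: 0.0006
finger_force: 4.6
```

Emit:
{"method": "apply_moves", "body": {
  "slide": [
    [0, 0, -3],
    [0, 0, -7],
    [0, 3, -11],
    [-7, 10, -15],
    [-7, 30.3, -17.5],
    [-7, 30.3, -17.5],
    [-7, 30.3, -17.5],
    [-7, 30.3, -17.5],
    [-7, 30.3, -17.5],
    [-7, 30.3, -17.5],
    [-7, 30.3, -17.5],
    [-7, 30.3, -17.5]
  ],
  "rotation": [
    [0, 0, 0],
    [0, 0, 0],
    [0, 0, -0.12],
    [0, 0, -0.24],
    [0, 0, -0.36],
    [0, 0, -0.48],
    [0, 0, -0.6],
    [0, 0, -0.72],
    [0, 0, -0.84],
    [0, 0, -0.96],
    [0, 0, -1.08],
    [0, 0, -1.2]
  ],
  "jaw": [-1, -1, -1, -1, -1, 1, 1, 1, 1, 1, 1, 1]
}}

```text
time: 6.07
tcp_pos: [0.5046, -0.2955, 0.2196]
tool_rot: [2.602, 1.757, -0.003]
ft_force: [0.2, 0.2, -0.5]
width: 0.0434
finger_force: 0.0
```

Emit:
{"method": "apply_moves", "body": {
  "slide": [
    [0, 0, 0],
    [0, 0, 0],
    [0, 0, 0],
    [0, 0, 0],
    [0, 0, 0],
    [0, 0, 0],
    [0, 0, 0],
    [0, 0, 0],
    [0, 0, 0]
  ],
  "rotation": [
    [0, 0, -0.12],
    [0, 0, -0.24],
    [0, 0, -0.36],
    [0, 0, -0.48],
    [0, 0, -0.6],
    [0, 0, -0.72],
    [0, 0, -0.84],
    [0, 0, -0.886],
    [0, 0, -0.886]
  ],
  "jaw": [1, 1, 1, 1, 1, 1, 1, 1, 1]
}}

```text
time: 6.82
tcp_pos: [0.5056, -0.29, 0.2186]
tool_rot: [-1.597, -2.703, -0.0]
ft_force: [0.6, 0.9, 0.6]
width: 0.0942
finger_force: 0.0
```

Run:
```python
from h import *
im,d,T,K,D=cam('wrist'); np.savez('w2',im=im,d=d,T=T,K=K,D=D)
print(robot.observe()['tcp_pos'],robot.observe()['joint_pos'].round(2),proj([[.505,-.29,.073]],T,K,D).round())
save('w2.png',im)
```

```text
[ 0.50561472 -0.29008993  0.21871466] [-0.62  0.16  1.26 -0.    1.72 -1.12] [[325. 185.]]
```

View pics/w2.png

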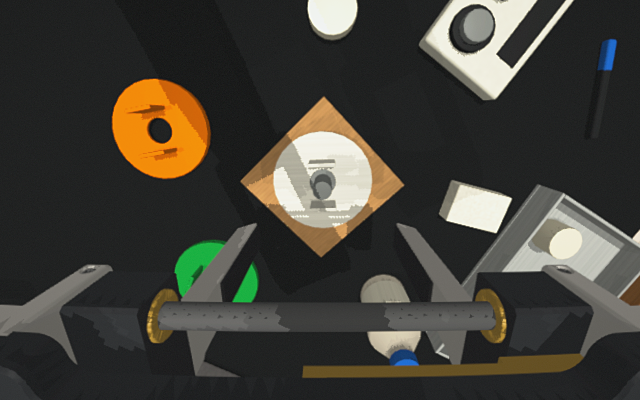

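The wrist view shows the knob top at (322,181) between lugs at (320,162) and (322,204), nearly aligned with the jaws. The white reagent bottle is at (380,300), off towards the far right, so I'm checking its clearance.

```bash
cat > lid.py <<'E'
from h import *
import sys
def cloud(f):
    im,d,T,K,D=[f[k] for k in('im','d','T','K','D')]
    v,u=np.mgrid[0:400,0:640]; p=cv2.undistortPoints(np.c_[u.ravel(),v.ravel()].astype(float).reshape(-1,1,2),K,D).reshape(-1,2)
    z=d.ravel()[:,None]; return (np.c_[p*z,z]@T[:3,:3].T+T[:3,3]).reshape(400,640,3)
E
python3 - <<'E'
from lid import *
f=np.load('w2.npz'); W=cloud(f); d=f['d']
c=np.array([.505,-.29]); r=np.hypot(W[...,0]-c[0],W[...,1]-c[1]); ok=(r<.06)&(d>0)
print('z hist',np.histogram(W[ok][:,2],bins=np.arange(0,.09,.004)))
k=ok&(W[...,2]>.067)&(r<.03); P=W[k]; print('knob',len(P),cv2.minEnclosingCircle((P[:,:2]*1000).astype(np.float32)))
l=ok&(W[...,2]>.055)&(W[...,2]<.068)&(r<.06); l&=~k
n,lab,s,ce=cv2.connectedComponentsWithStats(l.astype(np.uint8))
for i in range(1,n):
    if s[i,4]>8:
        Q=W[lab==i]; print(s[i],ce[i].round(1),Q.mean(0).round(4),cv2.minAreaRect((Q[:,:2]*1000).astype(np.float32)))
# reagent from scene/top
g=np.load('top.npz'); V=cloud(g); 
m=(np.hypot(V[...,0]-.63,V[...,1]+.39)<.12)&(V[...,2]>.10)&(g['d']>0); print('reagent',V[m].mean(0),cv2.minEnclosingCircle((V[m][:,:2]*1000).astype(np.float32)),V[m][:,2].max())
# chamber rim from top
m=(np.hypot(V[...,0]-.49,V[...,1]-.295)<.09)&(V[...,2]>.068)&(g['d']>0); print('rim',cv2.minEnclosingCircle((V[m][:,:2]*1000).astype(np.float32)),np.median(V[m][:,2]))
# ring (cover plate)
m=(W[...,2]>.024)&(W[...,2]<.036)&(r<.09)&(d>0); print('ring',cv2.minEnclosingCircle((W[m][:,:2]*1000).astype(np.float32)),np.median(W[m][:,2]))
E
```

```text
z hist (array([   0,    2,    0,    0,    0,    9,  411, 4729,   43,   42,   38,
         49,   51,   42,   53,  227,   40,   27,  264,    0,    0,    0]), array([0.   , 0.004, 0.008, 0.012, 0.016, 0.02 , 0.024, 0.028, 0.032,
       0.036, 0.04 , 0.044, 0.048, 0.052, 0.056, 0.06 , 0.064, 0.068,
       0.072, 0.076, 0.08 , 0.084, 0.088]))
knob 8690 ((502.1171875, -283.294921875), 25.704744338989258)
[308 162  28   6 143] [321.3 164.2] [ 0.4893 -0.2716  0.0621] ((489.8673400878906, -271.97955322265625), (33.13070297241211, 5.570253372192383), 30.372024536132812)
[314 178  17   7  33] [321.8 180.3] [ 0.4995 -0.289   0.0616] ((500.0013122558594, -289.5697021484375), (19.853878021240234, 5.555917739868164), 29.569229125976562)
[310 206  27   6 148] [322.3 208.3] [ 0.5174 -0.3208  0.0617] ((518.44677734375, -320.9112243652344), (33.41393280029297, 5.61210823059082), 29.99239158630371)
reagent [ 0.67664479 -0.41318761  0.12421373] ((679.6849365234375, -418.5427551269531), 31.459312438964844) 0.15395040330686305
rim ((491.22698974609375, 300.7972106933594), 57.88994216918945) 0.07294021751093671
ring ((504.26873779296875, -296.7598876953125), 67.2385025024414) 0.029248203986567745
```

Run:
```python
from lid import *
import go
f=np.load('w2.npz'); W=cloud(f); d=f['d']
m=(np.abs(W[...,2]-.073)<.003)&(np.hypot(W[...,0]-.505,W[...,1]+.297)<.02)&(d>0)
c,r=cv2.minEnclosingCircle((W[m][:,:2]*1000).astype(np.float32)); print(m.sum(),c,r,W[m].mean(0))
x,y=np.array(c)/1000; go.go(x,y,.042,2.094)
```

```text
286 (504.5101623535156, -297.29742431640625) 11.66058349609375 [ 0.50435167 -0.29697028  0.0731452 ]
slide [-0.6  -0.43 17.67] rot [-0.001 -0.001 -0.022]
```

Emit:
{"method": "apply_moves", "body": {
  "slide": [
    [-0.6, -0.4, 2],
    [-0.6, -0.4, 6],
    [-0.6, -0.4, 10],
    [-0.6, -0.4, 12.7],
    [-0.6, -0.4, 12.7],
    [-0.6, -0.4, 12.7]
  ],
  "rotation": [
    [0, 0, -0.02],
    [0, 0, -0.02],
    [0, 0, -0.02],
    [0, 0, -0.02],
    [0, 0, -0.02],
    [0, 0, -0.02]
  ],
  "jaw": [1, 1, 1, 1, 1, 1]
}}

```text
time: 7.37
tcp_pos: [0.5039, -0.2968, 0.0907]
tool_rot: [-1.571, -2.715, -0.001]
ft_force: [0.2, 0.2, 0.3]
width: 0.0939
finger_force: 0.0
```

```bash
python3 go.py .5045 -.2973 .042 2.094
```

```text
slide [-0.09  0.03  4.87] rot [-0.002 -0.004 -0.002]
```

Emit:
{"method": "apply_moves", "body": {
  "slide": [
    [-0.1, 0, 3],
    [-0.1, 0, 4.8],
    [-0.1, 0, 4.8],
    [-0.1, 0, 4.8],
    [-0.1, 0, 4.8],
    [-0.1, 0, 4.8],
    [-0.1, 0, 4.8],
    [-0.1, 0, 4.8],
    [-0.1, 0, 4.8],
    [-0.1, 0, 4.8],
    [-0.1, 0, 4.8],
    [-0.1, 0, 4.8]
  ],
  "rotation": [
    [0, 0, 0],
    [0, 0, 0],
    [0, 0, 0],
    [0, 0, 0],
    [0, 0, 0],
    [0, 0, 0],
    [0, 0, 0],
    [0, 0, 0],
    [0, 0, 0],
    [0, 0, 0],
    [0, 0, 0],
    [0, 0, 0]
  ],
  "jaw": [1, 1, 1, 1, -1, -1, -1, -1, -1, -1, -1, -1],
  "newtons": 40
}}

```text
time: 8.37
tcp_pos: [0.5054, -0.2987, 0.0446]
tool_rot: [-1.573, -2.719, 0.0]
ft_force: [-0.2, 0.6, -0.3]
width: 0.044
finger_force: 0.0
```

Emit:
{"method": "apply_moves", "body": {
  "slide": [
    [0, 0, 0.2],
    [0, 0, 0.2],
    [0, 0, 0.2],
    [0, 0, 0.2],
    [0, 0, 0.2],
    [0, 0, 0.2],
    [0, 0, 0.2]
  ],
  "rotation": [
    [0, 0, 0],
    [0, 0, 0],
    [0, 0, 0],
    [0, 0, 0],
    [0, 0, 0],
    [0, 0, 0],
    [0, 0, 0]
  ],
  "jaw": [-1, -1, -1, -1, -1, -1, -1]
}}

```text
time: 8.95
tcp_pos: [0.5049, -0.2989, 0.0423]
tool_rot: [-1.573, -2.718, 0.001]
ft_force: [-1.2, -0.9, -0.6]
width: 0.0235
finger_force: 40.0
```

Emit:
{"method": "apply_moves", "body": {
  "slide": [
    [0, 0, -0.5],
    [0, 0, -1.5],
    [0, 0, -3],
    [0, 0, -5],
    [0, 0, -7],
    [0, 0, -9],
    [0, 0, -11],
    [0, 0, -13],
    [0, 0, -14.5],
    [0, 0, -15],
    [0, 0, -15]
  ],
  "rotation": [
    [0, 0, 0],
    [0, 0, 0],
    [0, 0, 0],
    [0, 0, 0],
    [0, 0, 0],
    [0, 0, 0],
    [0, 0, 0],
    [0, 0, 0],
    [0, 0, 0],
    [0, 0, 0],
    [0, 0, 0]
  ],
  "jaw": [-1, -1, -1, -1, -1, -1, -1, -1, -1, -1, -1]
}}

```text
time: 9.87
tcp_pos: [0.5066, -0.299, 0.195]
tool_rot: [1.57, 2.716, 0.0]
ft_force: [-0.2, 0.3, -3.6]
width: 0.0234
finger_force: 40.0
```

```bash
python3 go.py .49 .20 .19 2.094; python3 go.py .491 .30 .19 2.094
```

```text
slide [44.07 23.47  0.38] rot [ 0.002  0.004 -0.001]
slide [52.68 28.55  0.36] rot [ 0.002  0.004 -0.001]
```

Emit:
{"method": "apply_moves", "body": {
  "slide": [
    [0.9, 0.5, 0],
    [2.6, 1.4, 0],
    [5.2, 2.8, 0],
    [8, 4.3, 0],
    [11, 5.9, 0],
    [14, 7.5, 0],
    [17, 9.1, 0],
    [20, 10.7, 0],
    [23, 12.3, 0],
    [26, 13.9, 0],
    [29, 15.5, 0],
    [32, 17, 0]
  ],
  "rotation": [
    [0, 0, 0],
    [0, 0, 0],
    [0, 0, 0],
    [0, 0, 0],
    [0, 0, 0],
    [0, 0, 0],
    [0, 0, 0],
    [0, 0, 0],
    [0, 0, 0],
    [0, 0, 0],
    [0, 0, 0],
    [0, 0, 0]
  ],
  "jaw": [-1, -1, -1, -1, -1, -1, -1, -1, -1, -1, -1, -1]
}}

```text
time: 10.87
tcp_pos: [0.4914, 0.0659, 0.1906]
tool_rot: [-1.57, -2.717, 0.002]
ft_force: [1.1, -0.1, -4.4]
width: 0.0234
finger_force: 40.0
```

Emit:
{"method": "apply_moves", "body": {
  "slide": [
    [3, 1.6, 0],
    [6, 3.2, 0],
    [8.5, 4.5, 0],
    [10.5, 5.5, 0],
    [11.5, 6.2, 0],
    [12, 6.5, 0],
    [12, 6.5, 0],
    [12, 6.5, 0]
  ],
  "rotation": [
    [0, 0, 0],
    [0, 0, 0],
    [0, 0, 0],
    [0, 0, 0],
    [0, 0, 0],
    [0, 0, 0],
    [0, 0, 0],
    [0, 0, 0]
  ],
  "jaw": [-1, -1, -1, -1, -1, -1, -1, -1]
}}

```text
time: 11.53
tcp_pos: [0.4895, 0.199, 0.1919]
tool_rot: [-1.573, -2.719, 0.003]
ft_force: [0.1, -0.4, -4.8]
width: 0.0235
finger_force: 40.0
```

```bash
cat > look.py <<'E'
from lid import *
import sys
n=sys.argv[1]
im,d,T,K,D=cam('wrist'); np.savez(n,im=im,d=d,T=T,K=K,D=D); save(n+'.png',im); s=robot.observe(); print(s['tcp_pos'],s['tool_rot'],s['joint_pos'].round(2))
E
python3 look.py w3
python3 - <<'E'
from lid import *
def fit(P):
    A=np.c_[2*P,np.ones(len(P))]; s=np.linalg.lstsq(A,(P**2).sum(1),rcond=None)[0]; return s[:2],np.sqrt(s[2]+s[:2]@s[:2])
for n in('w3','w1','top'):
    f=np.load(n+'.npz'); W=cloud(f); m=(np.hypot(W[...,0]-.49,W[...,1]-.3)<.075)&(np.abs(W[...,2]-.075)<.003)&(f['d']>0)
    P=W[m][:,:2]; print(n,len(P),fit(P) if len(P)>20 else '',P.min(0) if len(P) else '',P.max(0) if len(P) else '',np.median(W[m][:,2]))
E
```

```text
[0.4897108  0.19863918 0.19218466] [-1.57452761e+00 -2.71848167e+00  2.31147439e-03] [ 0.28  0.04  1.44 -0.    1.66 -0.24]
w3 1919 (array([0.49159792, 0.30211394]), np.float64(0.05279360325719644)) [0.43533626 0.25633671] [0.54870758 0.35871981] 0.07500334132049447
w1 1112 (array([0.49277172, 0.30071683]), np.float64(0.05320771945574492)) [0.43795528 0.2444326 ] [0.54874916 0.35849614] 0.07470287684241747
top 150 (array([0.49077724, 0.30056895]), np.float64(0.05373587370122469)) [0.43488697 0.24306747] [0.54766085 0.35769741] 0.07413139392216717
```

View pics/w3.png

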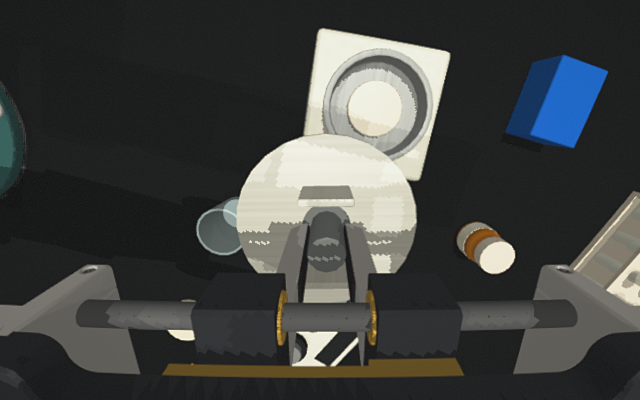

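The wrist view shows the double lid held level at (326,205) and the open pot at (375,103), fitted at (0.492, 0.301).

```bash
python3 go.py .492 .3005 .19 2.094
```

```text
slide [8.72 5.27 0.21] rot [-0.001  0.001 -0.002]
```

Emit:
{"method": "apply_moves", "body": {
  "slide": [
    [1, 0.6, 0],
    [3, 1.8, 0],
    [5.5, 3.3, 0],
    [7.5, 4.5, 0],
    [8.5, 5.1, 0],
    [8.7, 5.2, 0],
    [8.7, 5.2, 1.5],
    [8.7, 5.2, 3.5],
    [8.7, 5.2, 5.5],
    [8.7, 5.2, 6.5],
    [8.7, 5.2, 6.5],
    [8.7, 5.2, 6.5]
  ],
  "rotation": [
    [0, 0, 0],
    [0, 0, 0],
    [0, 0, 0],
    [0, 0, 0],
    [0, 0, 0],
    [0, 0, 0],
    [0, 0, 0],
    [0, 0, 0],
    [0, 0, 0],
    [0, 0, 0],
    [0, 0, 0],
    [0, 0, 0]
  ],
  "jaw": [-1, -1, -1, -1, -1, -1, -1, -1, -1, -1, -1, -1]
}}

```text
time: 12.58
tcp_pos: [0.4914, 0.3002, 0.1274]
tool_rot: [-1.574, -2.718, 0.002]
ft_force: [-0.4, 0.1, -4.9]
width: 0.0235
finger_force: 40.0
```

```bash
python3 go.py .492 .3005 .100 2.094
python3 - <<'E'
from h import *
print(robot.observe())
E
```

```text
slide [-0.    0.07  2.74] rot [-0.001  0.    -0.002]
{'time': 12.5833, 'joint_pos': array([ 4.50297842e-01,  1.72964681e-01,  1.43024527e+00, -5.15669180e-04,
        1.53963892e+00, -7.07121899e-02]), 'joint_vel': array([ 0.00554598, -0.01811294, -0.04190824,  0.00467386, -0.0049413 ,
        0.0005028 ]), 'joint_torque': array([-1.58036960e-02, -3.84116578e+01, -3.06568837e+01,  6.58729649e-02,
        8.72769440e-02, -2.51403311e-03]), 'tcp_pos': array([0.4914236 , 0.30023118, 0.12742113]), 'tool_rot': array([-1.57415463e+00, -2.71843522e+00,  2.08750047e-03]), 'ft_force': array([-0.42840087,  0.08522616, -4.92139357]), 'wrist_torque': array([-0.00243272, -0.1292361 ,  0.00024843]), 'finger_force': 39.99811291694641, 'width': 0.023484045852762765}
```

Lower slowly, stopping just above contact (~0.103).

Emit:
{"method": "apply_moves", "body": {
  "slide": [
    [0, 0.1, 0.5],
    [0, 0.1, 1.2],
    [0, 0.1, 1.8],
    [0, 0.1, 2.2],
    [0, 0.1, 2.4],
    [0, 0.1, 2.4],
    [0, 0.1, 2.4]
  ],
  "rotation": [
    [0, 0, 0],
    [0, 0, 0],
    [0, 0, 0],
    [0, 0, 0],
    [0, 0, 0],
    [0, 0, 0],
    [0, 0, 0]
  ],
  "jaw": [-1, -1, -1, -1, -1, -1, -1]
}}

```text
time: 13.17
tcp_pos: [0.4923, 0.3017, 0.1035]
tool_rot: [-1.573, -2.72, 0.0]
ft_force: [0.4, -0.4, -4.6]
width: 0.0232
finger_force: 40.0
```

Emit:
{"method": "apply_moves", "body": {
  "slide": [
    [0, 0, 0.1],
    [0, 0, 0.2],
    [0, 0, 0.3],
    [0, 0, 0.35],
    [0, 0, 0.35]
  ],
  "rotation": [
    [0, 0, 0],
    [0, 0, 0],
    [0, 0, 0],
    [0, 0, 0],
    [0, 0, 0]
  ],
  "jaw": [-1, -1, -1, -1, -1]
}}

```text
time: 13.58
tcp_pos: [0.4923, 0.3017, 0.1003]
tool_rot: [1.573, 2.719, 0.0]
ft_force: [-0.8, 0.3, -3.5]
width: 0.0234
finger_force: 40.0
```

Emit:
{"method": "apply_moves", "body": {
  "slide": [
    [0, 0, 0.1],
    [0, 0, 0.15],
    [0, 0, 0.2],
    [0, 0, 0.2]
  ],
  "rotation": [
    [0, 0, 0],
    [0, 0, 0],
    [0, 0, 0],
    [0, 0, 0]
  ],
  "jaw": [-1, -1, -1, -1]
}}

```text
time: 13.92
tcp_pos: [0.4924, 0.3017, 0.1002]
tool_rot: [1.572, 2.719, 0.001]
ft_force: [-4.4, -2.4, 5.8]
width: 0.0232
finger_force: 40.0
```

Emit:
{"method": "apply_moves", "body": {
  "slide": [
    [0, 0, -0.1],
    [0, 0, -0.1],
    [0, 0, -0.1],
    [0, 0, -0.1],
    [0, 0, -0.1],
    [0, 0, -0.1],
    [0, 0, -0.1],
    [0, 0, -0.1],
    [0, 0, -0.1],
    [0, 0, -0.1],
    [0, 0, -0.1],
    [0, 0, -0.1]
  ],
  "rotation": [
    [0, 0, 0],
    [0, 0, 0],
    [0, 0, 0],
    [0, 0, 0],
    [0, 0, 0],
    [0, 0, 0],
    [0, 0, 0],
    [0, 0, 0],
    [0, 0, 0],
    [0, 0, 0],
    [0, 0, 0],
    [0, 0, 0]
  ],
  "jaw": [0.5, 0.5, 0.5, 0.5, 0.5, 0.5, 0.5, 0.5, 0.5, 0.5, 0.5, 0.5]
}}

```text
time: 14.92
tcp_pos: [0.4923, 0.3017, 0.0991]
tool_rot: [1.573, 2.719, -0.0]
ft_force: [0.1, -0.2, -0.3]
width: 0.0703
finger_force: 0.0
```

Emit:
{"method": "apply_moves", "body": {
  "slide": [
    [0, 0, -1],
    [0, 0, -3],
    [0, 0, -6],
    [0, 0, -10],
    [0, 0, -13],
    [0, 0, -14],
    [0, 0, -14],
    [0, 0, -14]
  ],
  "rotation": [
    [0, 0, 0],
    [0, 0, 0],
    [0, 0, 0],
    [0, 0, 0],
    [0, 0, 0],
    [0, 0, 0],
    [0, 0, 0],
    [0, 0, 0]
  ],
  "jaw": [0.5, 0.5, 0.5, 1, 1, 1, 1, 1]
}}

```text
time: 15.58
tcp_pos: [0.4923, 0.3017, 0.239]
tool_rot: [1.573, 2.719, 0.0]
ft_force: [0.1, 0.3, -0.1]
width: 0.0939
finger_force: 0.0
```

```bash
cat > cov.py <<'E'
from lid import *
import sys
f=np.load(sys.argv[1]+'.npz'); W=cloud(f); d=f['d']; z0=float(sys.argv[2]) # inner lid origin height
c=np.array([.492,.301]); r=np.hypot(W[...,0]-c[0],W[...,1]-c[1])
m=(np.abs(W[...,2]-z0-.070)<.003)&(r<.022)&(d>0); print('knob',m.sum(),cv2.minEnclosingCircle((W[m][:,:2]*1000).astype(np.float32)),np.median(W[m][:,2]))
m=(np.abs(W[...,2]-z0-.026)<.004)&(r<.08)&(d>0); P=W[m]; print('ring',cv2.minEnclosingCircle((P[:,:2]*1000).astype(np.float32)),np.median(P[:,2])); A=np.c_[P[:,:2]-c,np.ones(len(P))]; print('tilt',np.linalg.lstsq(A,P[:,2],rcond=None)[0])
l=(np.abs(W[...,2]-z0-.060)<.003)&(r<.045)&(r>.02)&(d>0)
n,lab,s,ce=cv2.connectedComponentsWithStats(l.astype(np.uint8))
for i in range(1,n):
    if s[i,4]>30:
        Q=W[lab==i]; print('lug',ce[i].round(),cv2.minAreaRect((Q[:,:2]*1000).astype(np.float32)))
E
python3 look.py w4; python3 cov.py w4 .061
```

```text
[0.49165925 0.30133842 0.23718029] [-1.57205799 -2.71811472  0.0040737 ] [ 0.45  0.15  1.24 -0.    1.75 -0.07]
knob 364 ((492.5052185058594, 303.276123046875), 11.789040565490723) 0.13122219273053737
ring ((491.8208312988281, 303.43572998046875), 67.18551635742188) 0.0872923396445427
tilt [ 0.00053    -0.00123797  0.08723829]
lug [326. 164.] ((477.0701904296875, 328.02667236328125), (33.40418243408203, 4.6708221435546875), 29.797239303588867)
lug [326. 213.] ((506.1910095214844, 279.5356140136719), (32.88298797607422, 5.461672306060791), 32.87454605102539)
```

View pics/w4.png

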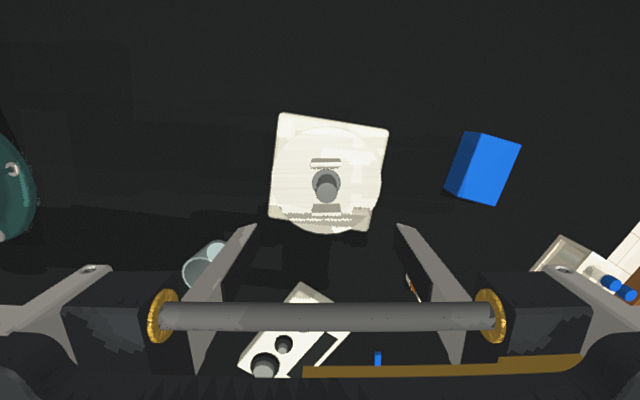

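The lid is seated level, with its ring at z=0.087 as expected. The knob shows at (326,190), with lugs at (326,164) and (326,213). Next I turn about 90° for the cover grip.

Emit:
{"method": "apply_moves", "body": {
  "slide": [
    [0, 0, 0],
    [0, 0, 0],
    [0, 0, 0],
    [0, 0, 0],
    [0, 0, 0],
    [0, 0, 0],
    [0, 0, 0],
    [0, 0, 0],
    [0, 0, 0],
    [0, 0, 0],
    [0, 0, 0],
    [0, 0, 0]
  ],
  "rotation": [
    [0, 0, 0.12],
    [0, 0, 0.24],
    [0, 0, 0.36],
    [0, 0, 0.48],
    [0, 0, 0.6],
    [0, 0, 0.72],
    [0, 0, 0.84],
    [0, 0, 0.96],
    [0, 0, 1.08],
    [0, 0, 1.2],
    [0, 0, 1.32],
    [0, 0, 1.44]
  ],
  "jaw": [1, 1, 1, 1, 1, 1, 1, 1, 1, 1, 1, 1]
}}

```text
time: 16.63
tcp_pos: [0.4911, 0.3011, 0.2354]
tool_rot: [2.978, 0.998, -0.01]
ft_force: [1.2, -0.3, 0.1]
width: 0.0939
finger_force: 0.0
```

```bash
python3 go.py .4917 .3036 .15 .545
```

```text
slide [ 0.25 -0.15  8.54] rot [-0.001  0.006  0.102]
```

Emit:
{"method": "apply_moves", "body": {
  "slide": [
    [0.2, -0.15, 1],
    [0.2, -0.15, 4],
    [0.2, -0.15, 7],
    [0.2, -0.15, 8.5],
    [0.2, -0.15, 8.5],
    [0.2, -0.15, 8.5]
  ],
  "rotation": [
    [0, 0, 0.1],
    [0, 0, 0.1],
    [0, 0, 0.1],
    [0, 0, 0.1],
    [0, 0, 0.1],
    [0, 0, 0.1]
  ],
  "jaw": [1, 1, 1, 1, 1, 1]
}}

```text
time: 17.13
tcp_pos: [0.4912, 0.3032, 0.1506]
tool_rot: [3.021, 0.857, -0.011]
ft_force: [0.0, -0.9, 0.8]
width: 0.0942
finger_force: 0.0
```

```bash
python3 look.py w5; python3 cov.py w5 .061; python3 go.py .4917 .3036 .094 .545
```

```text
[0.49241866 0.3037983  0.15292655] [ 3.0218274   0.85727605 -0.00403963] [ 0.45  0.17  1.38 -0.    1.59  1.47]
knob 692 ((492.8598327636719, 303.06231689453125), 11.97758674621582) 0.13118189713274203
ring ((491.6819152832031, 302.8232421875), 67.50360107421875) 0.08727678180435317
tilt [-0.00065925 -0.00119384  0.08723457]
lug [291. 218.] ((477.63458251953125, 328.02484130859375), (34.044097900390625, 5.0969390869140625), 30.11557960510254)
lug [362. 219.] ((506.70672607421875, 278.8543395996094), (33.2582893371582, 5.192688465118408), 30.5616512298584)
slide [-0.06 -0.02  5.89] rot [-0.     0.003  0.008]
```

Emit:
{"method": "apply_moves", "body": {
  "slide": [
    [0, 0, 1.5],
    [0, 0, 3.5],
    [0, 0, 5],
    [0, 0, 5.6],
    [0, 0, 5.6],
    [0, 0, 5.6]
  ],
  "rotation": [
    [0, 0, 0],
    [0, 0, 0],
    [0, 0, 0],
    [0, 0, 0],
    [0, 0, 0],
    [0, 0, 0]
  ],
  "jaw": [1, 1, 1, 1, 1, 1]
}}

```text
time: 17.68
tcp_pos: [0.4936, 0.3044, 0.0994]
tool_rot: [-3.022, -0.857, -0.003]
ft_force: [-0.5, -0.0, 0.8]
width: 0.0937
finger_force: 0.0
```

Emit:
{"method": "apply_moves", "body": {
  "slide": [
    [0, 0, 0.5],
    [0, 0, 0.5],
    [0, 0, 0.5],
    [0, 0, 0.5],
    [0, 0, 0.5],
    [0, 0, 0.5],
    [0, 0, 0.5],
    [0, 0, 0.5],
    [0, 0, 0.5],
    [0, 0, 0.5],
    [0, 0, 0.5]
  ],
  "rotation": [
    [0, 0, 0],
    [0, 0, 0],
    [0, 0, 0],
    [0, 0, 0],
    [0, 0, 0],
    [0, 0, 0],
    [0, 0, 0],
    [0, 0, 0],
    [0, 0, 0],
    [0, 0, 0],
    [0, 0, 0]
  ],
  "jaw": [1, 1, 0.2, 0.2, 0.2, 0.2, 0.2, 0.2, 0.2, 0.2, 0.2],
  "newtons": 25
}}

```text
time: 18.6
tcp_pos: [0.493, 0.3041, 0.0932]
tool_rot: [3.022, 0.858, 0.0]
ft_force: [0.5, 0.4, 0.5]
width: 0.0621
finger_force: 24.9
```

Emit:
{"method": "apply_moves", "body": {
  "slide": [
    [0, 0, -0.1],
    [0, 0, -0.3],
    [0, 0, -0.7],
    [0, 0, -1.3],
    [0, 0, -2],
    [0, 0, -2.8],
    [0, 0, -3.7],
    [0, 0, -4.7],
    [0, 0, -5.7],
    [0, 0, -6.7],
    [0, 0, -7.7],
    [0, 0, -8.5]
  ],
  "rotation": [
    [0, 0, 0],
    [0, 0, 0],
    [0, 0, 0],
    [0, 0, 0],
    [0, 0, 0],
    [0, 0, 0],
    [0, 0, 0],
    [0, 0, 0],
    [0, 0, 0],
    [0, 0, 0],
    [0, 0, 0],
    [0, 0, 0]
  ],
  "jaw": [0.2, 0.2, 0.2, 0.2, 0.2, 0.2, 0.2, 0.2, 0.2, 0.2, 0.2, 0.2]
}}

```text
time: 19.6
tcp_pos: [0.4933, 0.3042, 0.1799]
tool_rot: [-3.022, -0.857, -0.002]
ft_force: [-0.1, 0.2, -1.3]
width: 0.0619
finger_force: 24.9
```

Emit:
{"method": "apply_moves", "body": {
  "slide": [
    [0, 0, -0.5],
    [0, 0, -0.7],
    [0, 0, -0.7],
    [0, 0, -0.7],
    [0, 0, -0.7],
    [0, 0, -0.7]
  ],
  "rotation": [
    [0, 0, 0],
    [0, 0, 0],
    [0, 0, 0],
    [0, 0, 0],
    [0, 0, 0],
    [0, 0, 0]
  ],
  "jaw": [0.2, 0.2, 0.2, 0.2, 0.2, 0.2]
}}

```text
time: 20.1
tcp_pos: [0.4926, 0.3039, 0.1842]
tool_rot: [3.022, 0.857, -0.002]
ft_force: [0.2, 0.5, -1.0]
width: 0.0618
finger_force: 24.9
```

```bash
python3 - <<'E'
from h import *
im,d,T,K,D=cam('scene')
u,v=proj([[.492,.302,.1]],T,K,D)[0].astype(int); save('s2.png',cv2.resize(im[max(0,v-80):v+70,max(0,u-90):u+90],None,fx=4,fy=4,interpolation=cv2.INTER_CUBIC)[:600,:800])
print(u,v,robot.observe()['ft_force'],robot.observe()['width'])
E
python3 look.py w6; python3 cov.py w6 .153
```

```text
427 226 [ 0.38255539  0.61550169 -2.26748996] 0.06219798123490767
[0.49275753 0.30397896 0.18451366] [ 3.02203222e+00  8.57389167e-01 -1.71597680e-03] [ 0.45  0.16  1.33 -0.    1.65  1.47]
knob 0 ((0.0, 0.0), 0.0) nan
ring ((491.3604736328125, 303.1425476074219), 67.3001708984375) 0.1784345286643168
tilt [-0.00183453 -0.00201369  0.17845943]
lug [277. 253.] ((477.1326904296875, 327.69842529296875), (32.8282356262207, 16.10283660888672), 51.9139289855957)
lug [376. 254.] ((506.45391845703125, 279.239013671875), (33.06233215332031, 16.838138580322266), 7.07363224029541)
  return _methods._mean(a, axis=axis, dtype=dtype,
  ret = ret.dtype.type(ret / rcount)
```

View pics/s2.png

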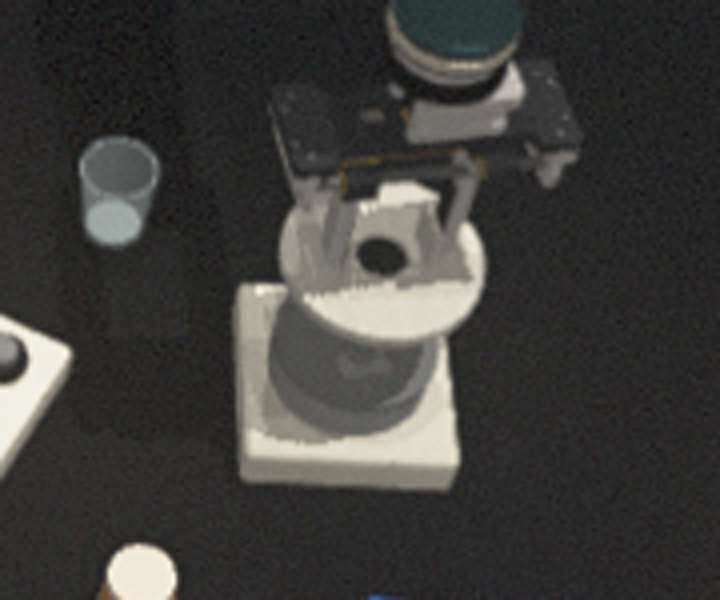

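The crop shows the cover held level at (380,260) with an empty hole, about 91 mm above its rest height. The inner lid stays in the pot at (355,370), and the wrist load matches the cover alone.

```bash
python3 -c "
from h import *
print(order.hand_in())"
```

```text
the job is handed in; nothing more can be done
None
```

I pressed the keys in order (large, medium, small), seated the double lid on the pot, lifted the cover alone and handed the job in at about 20 s, with the cover held level about 9 cm above the inner lid; the inner lid still being seated after the lift is judged from the wrist force and one picture.

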